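# Snap the trimming tools into the clip rail

## Robot

A 6-joint arm with a two-finger parallel gripper is mounted at the origin on the work surface. World frame = base frame: x ahead of the robot, y to its left, z up, the work surface at z = 0. Lengths are in mm, angles in rad, forces in N, time in s.
With the tool pointing down it reaches from about 300 to 775 mm from the base axis. Payload 14.6 kg.
Tool frame: the origin (TCP) lies midway between the tips of the shut fingers; the grasp point (between the pads) lies 19 mm behind it (manip.grip_point_offset is the distance from the TCP to the grasp point, in mm); x points along the fingers, z is the direction in which the jaws open and shut, and the axes are right-handed (so a half turn about x gives the same grasp; the last joint's range is limited). The gripper opens to 94 mm and grips with 3 to 60 N. Pads are 16 mm wide; open, the fingers measure 119 mm over their backs; the gripper's body (75 mm by 177 mm) begins 78 mm behind the grasp point.
Start: joints at [-1.229, 0.3, 1.521, -0, 1.321, -0.067], TCP at [218.622, -504.672, 205.446] pointing down, gripper open.
Joint ranges: [-3.03, 3.03], [-0.79, 2.21], [0.23, 2.52], [-1.04, 4.18], [0, 3.07], [-2.55, 2.55]. Speed limits (rad/s): [2.22, 2.22, 2.57, 3.14, 3.14, 3.14].

## Interface

Orientations are given as [roll, pitch, yaw] about the fixed x, y, z axes, in that order (R = Rz(yaw) Ry(pitch) Rx(roll)).
In Python, from cell import manip, camera, calibration, order gives the robot as it stands.
- The arm moves only by the tool jog_arm, never from a script. Its arguments are lists of equal length, an entry for each row: "turn": the turn, a rotation vector about the tool's x, y, z in degrees, a list of three; "dp": the shift along the tool's x, y, z in cm, a list of three; "gripper": the closure, from 0 (fully open) to 1 (shut). In form: {"turn": [[ax, ay, az], ...], "dp": [[tx, ty, tz], ...], "gripper": [gripper, ...]}. A call has 1 to 8 rows; each row shifts and turns the pose as measured when the row begins, along the tool's axes as they then stand; what a row does not reach is not made up. A row lasts 1/8 s, in which the tool goes at most 62.5 mm and 10.7 degrees, less where a joint would pass 70% of its speed; a pose out of reach is approached as far as the arm can. A call is refused whole if a number of a shift passes 6.25 or a number of a turn 10.7, either way. A call with a gripper value outside its range is refused whole. The fingers move at their own pace and stop on an object; "grip_force" is the grip in N (left out, the last holds). Time passes only in rows, so rows that do not move let the fingers close. It gives the time, the measured TCP pose, the force and the opening at its end, in the units of the state.
- manip.read_state(): the state, without advancing time (a new reading comes with each control period).
- camera(name): name is "side" or "top"; returns (picture, depth): 480x640x3 uint8, red, green, blue; 480x640 float32, mm along the optical axis (not along the pixel's ray), 0 where there is no reading.
- calibration(name): a dict with "K" (3x3 intrinsics, pixels), "world_from_camera" (4x4, takes a point from camera to world coordinates). Camera axes: x right, y down, z forward; pixel columns grow to the right and rows downward; lengths in mm; the calibration is good to about 2 mm. A picture is of the moment at which its call begins. calibration takes no time and is no camera call.
- order.sign_off(): hands the job in, once; it reports no verdict.
The state is a dict: "clock": time; "joints": joint angles; "qd": joint speeds; "effort": joint torques, N m; "eef_pos": TCP position; "eef_rot": TCP orientation; "wrist_force": force on the tool from outside, world axes, zero at the start; "moment": the same for the moment, N m; "finger_gap": finger opening in mm.
Only numpy, scipy, OpenCV 4.12 (cv2) and the standard library are available. Lean on these libraries where they do the work, as an engineer would, in place of code of your own. Each camera call takes 0.05 s, during which the arm holds its last target.

## Task

Put the two wooden-handled pottery tools away: press each one sideways along the bench into a pair of spring clips on the wooden rail, one tool to each pair, until it snaps fully home with its handle flat against the rail and roughly centred in its pair. Leave the pots standing where they are.

Things in the scene. Friction and masses are not known exactly. Their poses are not given: they have to be found in the camera images.
- loop_tool_center (a point): Loop trimming tool: square wooden handle 140 mm long, 20 x 20 mm in section, with a steel wire loop 19 mm wide at one end, 184 mm long in all, about 70 g, lying on the bench. Point: the handle's middle, half-way up (10 mm); y along the handle to the metal end, z up. Starts 75 to 120 mm in front of the rail, before either pair of clips, within 20 mm of its middle sideways, turned up to 0.3 rad from parallel to the rail.
- knife_tool_center (a point): Turning knife: square wooden handle 140 mm long, 20 x 20 mm in section, with a flat steel blade 16 mm wide at one end, 186 mm long in all, about 70 g, lying on the bench. Point: the handle's middle, half-way up (10 mm); y along the handle to the metal end, z up. Starts 75 to 120 mm in front of the rail, before either pair of clips, within 20 mm of its middle sideways, turned up to 0.3 rad from parallel to the rail.
- bay_left (a point): Point at bench level on the rail's front face, midway between the two clips of the left pair, which are at y = -45 and +45 mm. x points into the rail, y left along it, z up. A tool is home when its handle lies on the bench against the rail: its middle 10 mm in front of this point, 10 mm up, and within 18 mm of it sideways, so that it spans both clips.
- bay_right (a point): Point at bench level on the rail's front face, midway between the two clips of the right pair, which are at y = -45 and +45 mm. x points into the rail, y left along it, z up. A tool is home when its handle lies on the bench against the rail: its middle 10 mm in front of this point, 10 mm up, and within 18 mm of it sideways, so that it spans both clips.
- clip_point (a point): One clip of the left pair (all four are alike): point at bench level below it, on the rail's face. A bent spring-steel strip 14 mm wide, reaching 48 mm out from the rail: its lip is 26 mm above the bench, then it slopes down to a nose 14 mm above the bench, 25 to 28 mm from the rail. A handle pushed in along the bench lifts the nose; a pair takes 8 to 20 N. 76 mm are free between a pair's clips.
- rail: The fixed wooden rail, 390 mm long (its y axis), 24 mm deep and 46 mm high, standing on the bench, with two pairs of spring clips on the side facing the robot. Origin at the middle of its front face, at bench level; x points into the rail. Pairs centred at y = +110 and -110 mm.
- bowl: Grey unglazed bowl, 100 mm across, 45 mm high, left of the tools. Bystander; origin at the centre of its underside.
- cup: Pale clay cup, 72 mm across, 70 mm high, right of the tools. Bystander; origin at the centre of its underside.
- jar: Blue lidded glaze jar, 70 mm across, 80 mm high, on the robot's side of the tools, between them. Bystander; origin at the centre of its underside.
- pot: Yellow glazed pot, 100 mm across, 75 mm high, behind the rail. Bystander; origin at the centre of its underside.

How it is judged (in metres and radians):
On the way:
1. a first tool is pressed home in a pair of clips (((x of loop_tool_center in the frame of bay_left between -0.014 and -0.006 m and y of loop_tool_center in the frame of bay_left between -0.018 and 0.018 m and height (world z) of loop_tool_center between 0.005 and 0.015 m and angle between the y axis of loop_tool_center and the y axis of bay_left, either way round below 0.08 rad) or (x of loop_tool_center in the frame of bay_right between -0.014 and -0.006 m and y of loop_tool_center in the frame of bay_right between -0.018 and 0.018 m and height (world z) of loop_tool_center between 0.005 and 0.015 m and angle between the y axis of loop_tool_center and the y axis of bay_right, either way round below 0.08 rad) or (x of knife_tool_center in the frame of bay_left between -0.014 and -0.006 m and y of knife_tool_center in the frame of bay_left between -0.018 and 0.018 m and height (world z) of knife_tool_center between 0.005 and 0.015 m and angle between the y axis of knife_tool_center and the y axis of bay_left, either way round below 0.08 rad) or (x of knife_tool_center in the frame of bay_right between -0.014 and -0.006 m and y of knife_tool_center in the frame of bay_right between -0.018 and 0.018 m and height (world z) of knife_tool_center between 0.005 and 0.015 m and angle between the y axis of knife_tool_center and the y axis of bay_right, either way round below 0.08 rad))), for 0.2 s.
At the end, for the whole second after the job is handed in: One tool in each pair of clips, lying on the bench: handle within 4 mm of flat against the rail (its centre 6 to 14 mm from the rail's face), parallel to it within 0.08 rad, its middle within 18 mm of the middle of the pair; both held by the clips and let go ((((x of loop_tool_center in the frame of bay_left between -0.014 and -0.006 m and y of loop_tool_center in the frame of bay_left between -0.018 and 0.018 m and height (world z) of loop_tool_center between 0.005 and 0.015 m and angle between the y axis of loop_tool_center and the y axis of bay_left, either way round below 0.08 rad) and (x of knife_tool_center in the frame of bay_right between -0.014 and -0.006 m and y of knife_tool_center in the frame of bay_right between -0.018 and 0.018 m and height (world z) of knife_tool_center between 0.005 and 0.015 m and angle between the y axis of knife_tool_center and the y axis of bay_right, either way round below 0.08 rad)) or ((x of loop_tool_center in the frame of bay_right between -0.014 and -0.006 m and y of loop_tool_center in the frame of bay_right between -0.018 and 0.018 m and height (world z) of loop_tool_center between 0.005 and 0.015 m and angle between the y axis of loop_tool_center and the y axis of bay_right, either way round below 0.08 rad) and (x of knife_tool_center in the frame of bay_left between -0.014 and -0.006 m and y of knife_tool_center in the frame of bay_left between -0.018 and 0.018 m and height (world z) of knife_tool_center between 0.005 and 0.015 m and angle between the y axis of knife_tool_center and the y axis of bay_left, either way round below 0.08 rad)))); the robot touches nothing.
It fails at once if the bowl is pushed more than 30 mm or tipped (distance of bowl from where it was at the start of the episode above 0.03 m or angle between bowl's own z axis and vertical above 0.4 rad).
It fails at once if the cup is pushed more than 30 mm or tipped (distance of cup from where it was at the start of the episode above 0.03 m or angle between cup's own z axis and vertical above 0.4 rad).
It fails at once if the jar is pushed more than 30 mm or tipped (distance of jar from where it was at the start of the episode above 0.03 m or angle between jar's own z axis and vertical above 0.4 rad).
It fails at once if the pot is pushed more than 30 mm or tipped (distance of pot from where it was at the start of the episode above 0.03 m or angle between pot's own z axis and vertical above 0.4 rad).
It also fails if it takes over 48 s, if anything falls off the work surface, if the arm or the gripper's body presses on something with over 40 N, if the wrist force passes 120 N, or if a joint passes its speed limit or range.

## Working session

There is one attempt and no reset: what is moved stays moved. The work goes in short steps, Python scripts to look and compute and a tool call to move; the robot and the scene stay as the last step left them, time stands still between calls to the robot, and variables do not carry over. Pictures are saved under pics/ and viewed, and the job is handed in when it is done.

Besides the shell and the picture viewer there is one more tool, called after "Request:" in YAML: its name, and indented under it one key for each argument. jog_arm: Moves the arm, as the interface text tells. Its arguments: {"type":"object","properties":{"turn":{"type":"array","items":{"type":"array","items":{"type":"number"}}},"dp":{"type":"array","items":{"type":"array","items":{"type":"number"}}},"gripper":{"type":"array","items":{"type":"number"}},"grip_force":{"type":"number"}},"required":["turn","dp","gripper"]}

```bash
ls; mkdir -p pics; python3 - <<'E'
from cell import manip,camera,calibration
import cv2,numpy as np
print(manip.read_state())
for n in("top","side"):
    p,d=camera(n); cv2.imwrite(f"pics/{n}0.png",p[:,:,::-1]); np.savez(f"{n}0.npz",p=p,d=d)
    print(n,calibration(n))
E
```

```text
pics
{'clock': 0.0, 'joints': array([-1.22858132e+00,  3.00492511e-01,  1.52158698e+00, -5.06858228e-07,
        1.32068274e+00, -6.65799843e-02]), 'qd': array([ 0.00137412,  0.00059311, -0.00060677,  0.00105567,  0.00087788,
       -0.00065881]), 'effort': array([ 2.00591450e-03, -5.31805873e+01, -3.52737808e+01,  7.09266239e-02,
        2.43943592e-02, -9.35281719e-05]), 'eef_pos': array([ 218.54653313, -504.43036887,  204.8720884 ]), 'eef_rot': array([3.07543243, 1.56962675, 1.91343121]), 'wrist_force': array([-0.02444071,  0.25094439,  0.14775832]), 'moment': array([ 0.02236089, -0.03725729,  0.04108618]), 'finger_gap': 93.51601271852583}
top {'K': array([[549.71409747,   0.        , 326.72322968],
       [  0.        , 549.71409747, 237.41038223],
       [  0.        ,   0.        ,   1.        ]]), 'world_from_camera': array([[ 1.56097998e-02, -9.96531765e-01,  8.17360139e-02,
         4.55668855e+02],
       [-9.99755401e-01, -1.68365629e-02, -1.43411455e-02,
         4.30961308e+01],
       [ 1.56675606e-02, -8.14921590e-02, -9.96550829e-01,
         1.16756805e+03],
       [ 0.00000000e+00,  0.00000000e+00,  0.00000000e+00,
         1.00000000e+00]])}
side {'K': array([[442.87733728,   0.        , 316.07100889],
       [  0.        , 442.87733728, 242.33882651],
       [  0.        ,   0.        ,   1.        ]]), 'world_from_camera': array([[-9.73954992e-01, -1.69949147e-01,  1.50096503e-01,
         3.90646569e+02],
       [-2.26709420e-01,  7.41025584e-01, -6.32047406e-01,
         7.25452751e+02],
       [-3.80943095e-03, -6.49614017e-01, -7.60254640e-01,
         8.51026297e+02],
       [ 0.00000000e+00,  0.00000000e+00,  0.00000000e+00,
         1.00000000e+00]])}
```

View pics/top0.png

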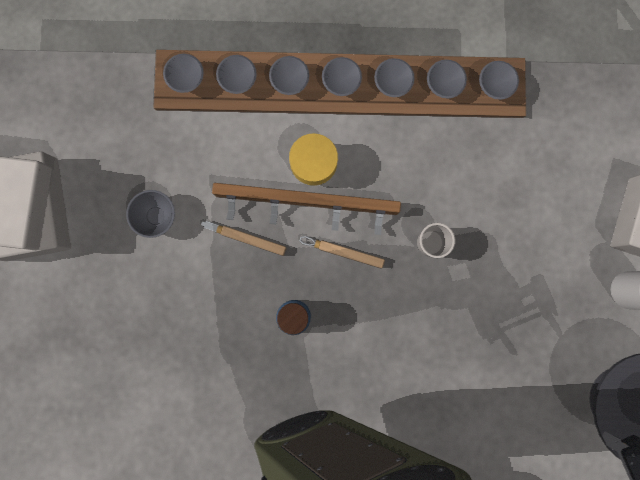

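View pics/side0.png

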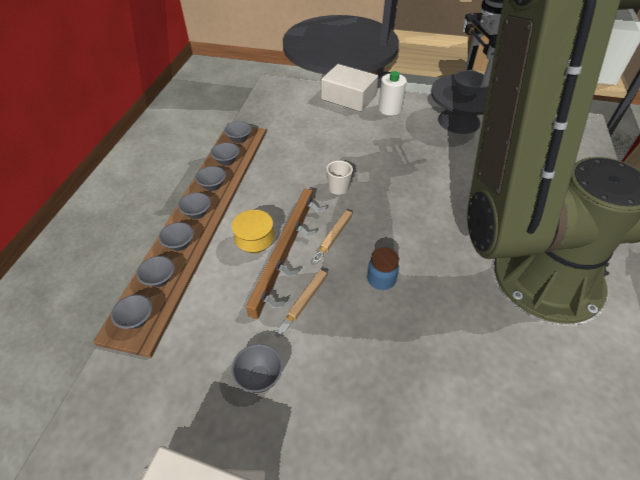

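The top view shows the rail from (213,187) to (400,207). The knife handle runs about (217,231)-(290,250) and the loop tool's handle about (315,242)-(383,263). The bowl is at (150,214), cup (437,240), jar (293,318) and pot (313,158). Next I measure these.

```bash
cat > h.py <<'E'
import numpy as np,cv2
from cell import manip,camera,calibration
def ray(n,uv,z):
    c=calibration(n);T=c["world_from_camera"];uv=np.atleast_2d(np.asarray(uv,float))
    d=(np.linalg.inv(c["K"])@np.c_[uv,np.ones(len(uv))].T).T@T[:3,:3].T;o=T[:3,3]
    return o+d*((z-o[2])/d[:,2])[:,None]
def wood(n,p,tag=""):
    """handles and rail (top view)"""
    hsv=cv2.cvtColor(p,cv2.COLOR_RGB2HSV)
    m=cv2.inRange(hsv,(5,80,60),(20,255,255))
    m[:120]=0;m[290:]=0
    m[:, :180]=0
    m[:, 440:]=0
    k,l,s,c=cv2.connectedComponentsWithStats(m)
    out=[]
    for i in range(1,k):
        if s[i,4]<150: continue
        ys,xs=np.where(l==i)
        out.append((s[i],np.c_[xs,ys]))
    return m,out
def rect(pts):
    (c,(w,h),a)=cv2.minAreaRect(pts[:,:2].astype(np.float32))
    b=cv2.boxPoints((c,(w,h),a)); e=[b[1]-b[0],b[2]-b[1]]
    e=max(e,key=np.linalg.norm)
    return np.array(c),max(w,h),min(w,h),np.arctan2(*( -e if e[1]<0 else e)[::1][[0,1]]) # angle: atan2(dx,dy) from +y
E
python3 - <<'E'
from h import *
f=np.load("top0.npz");p=f["p"];d=f["d"]
m,o=wood("top",p); cv2.imwrite("pics/m0.png",m)
for s,px in o:
    z=46 if s[1]<200 else 20
    c,L,w,a=rect(ray("top",px,z))
    print(s,"z",z,"c",c,"L",L,"w",w,"ang",a, "col",p[px[:,1],px[:,0]].mean(0))
# depth heights
T=calibration("top");
for uv in[(250,243),(350,252),(300,196),(230,190),(390,206),(293,318),(313,158),(437,240)]:
    u,v=uv;z=d[v,u];q=np.linalg.inv(T["K"])@[u,v,1]*z;print(uv,(T["world_from_camera"]@[*q,1])[:3].round(1))
for n,uv in dict(bowl=(150,214),cup=(437,240),jar=(293,318),pot=(313,158)).items(): print(n,ray("top",uv,dict(bowl=45,cup=70,jar=80,pot=75)[n]))
big=cv2.resize(p[140:340,120:470],None,fx=2.2,fy=2.2,interpolation=cv2.INTER_CUBIC);cv2.imwrite("pics/z0.png",big[:,:,::-1])
E
```

```text
[ 212  183  189   32 2360] z 46 c [627.27679443  70.82032013] L 388.8201599121094 w 28.383066177368164 ang 0.08328152 col [120.35        87.90381356  61.80805085]
[217 226  69  29 642] z 20 c [542.70294189 185.48983765] L 148.9409942626953 w 19.254804611206055 ang 0.31188315 col [149.21339564 122.42056075  95.01090343]
[314 240  70  28 650] z 20 c [517.69659424 -20.02603912] L 148.93739318847656 w 19.58231544494629 ang 0.28096622 col [156.46153846 128.26615385  99.25076923]
(250, 243) [535.3 186.4  21.5]
(350, 252) [520.1 -22.7  17.7]
(300, 196) [631.6  83.2  50.1]
(230, 190) [642.  227.3  46.6]
(390, 206) [ 615.  -102.6   44.7]
(293, 318) [385.3  91.   80.5]
(313, 158) [705.8  57.6  74. ]
(437, 240) [ 549.4 -208.3    5.6]
bowl [[589.6824677  389.25108492  45.        ]]
cup [[ 544.2138375  -194.33185568   70.        ]]
jar [[385.29896186  91.06356423  80.        ]]
pot [[705.53316319  57.56791273  75.        ]]
```

View pics/z0.png

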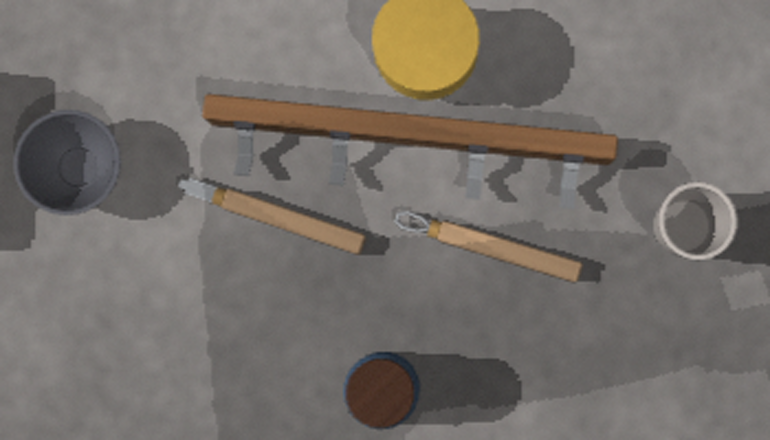

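Both handles measure 149 mm because the mask includes the ferrule, so I shift each centre 4.5 mm towards the butt. The relative rail angles are plausible. I'll push each handle with two partly closed fingers, jaws parallel to the rail, so they fit in the 76 mm between a pair's clips.

```bash
cat >> h.py <<'E'
from scipy.spatial.transform import Rotation as Ro
A=0.083
U=np.array([np.sin(A),np.cos(A),0]);X=np.array([np.cos(A),-np.sin(A),0])
F=np.array([618.5,71.5,0]) # rail origin
BL=F+110*U; BR=F-110*U
def Rt(ang=A,s=1):
    z=s*np.array([np.sin(ang),np.cos(ang),0]);x=np.array([0,0,-1.]);return np.c_[x,np.cross(z,x),z]
def cur():
    s=manip.read_state();return s,np.array(s["eef_pos"]),Ro.from_euler("xyz",s["eef_rot"]).as_matrix()
def plan(p,ang=A,s=1):
    st,p0,R=cur();rv=Ro.from_matrix(R.T@Rt(ang,s)).as_rotvec(degrees=True)
    d=np.array(p)-p0
    print("turn",rv.round(1),"dp now-frame cm",(R.T@d/10).round(2),"dp in target frame",(Rt(ang,s).T@d/10).round(2),"dist",np.linalg.norm(d).round(1))
E
python3 - <<'E'
from h import *
s,p,R=cur();print(R.round(3)); 
for n,B,c in(("knife",BL,(541.3,181.2,0)),("loop",BR,(516.4,-24.4,0))):
    d=np.array(c)-B;print(n,B.round(1),"rail x,y",d@X,d@U)
for s_ in(1,-1):
  plan(BR-150*X+np.array([0,0,120]),s=s_)
E
```

```text
[[-0.     0.918  0.398]
 [ 0.001  0.398 -0.918]
 [-1.     0.    -0.001]]
knife [627.6 181.1   0. ] rail x,y -86.0288866505807 -7.077890316698505
loop [609.4 -38.1   0. ] rail x,y -93.79795431403399 5.965564515866215
turn [-1.518e+02 -0.000e+00 -1.000e-01] dp now-frame cm [  8.53  41.18 -34.33] dp in target frame [  8.5  -20.08  49.71] dist 542.9
turn [28.2 -0.1  0. ] dp now-frame cm [  8.53  41.18 -34.33] dp in target frame [  8.5   20.08 -49.71] dist 542.9
```

Request:
jog_arm:
  turn:
    - [9.4, 0, 0]
    - [9.4, 0, 0]
    - [9.4, 0, 0]
    - [0, 0, 0]
  dp:
    - [0, 0, 0]
    - [0, 0, 0]
    - [0, 0, 0]
    - [0, 0, 0]
  gripper: [0.63, 0.63, 0.63, 0.63]
  grip_force: 40

```text
clock: 0.6
eef_pos: [218.3, -503.9, 203.6]
eef_rot: [-2.689, 1.567, 1.927]
wrist_force: [0.1, -0.7, 0.2]
finger_gap: 57.1
```

```bash
python3 - <<'E'
from h import *
print(manip.read_state()["finger_gap"]);plan(BR-140*X+np.array([0,0,120]),s=-1)
E
```

```text
57.12883432098321
turn [-0.8 -0.2  0.1] dp now-frame cm [  8.5   20.45 -49.91] dp in target frame [  8.36  21.11 -49.66] dist 546.0
```

Request:
jog_arm:
  turn:
    - [-0.8, 0, 0]
    - [0, 0, 0]
    - [0, 0, 0]
    - [0, 0, 0]
    - [0, 0, 0]
    - [0, 0, 0]
    - [0, 0, 0]
    - [0, 0, 0]
  dp:
    - [0, 2.1, -5]
    - [0, 2.1, -5]
    - [0, 2.1, -5]
    - [0, 2.1, -5]
    - [0, 2.1, -5]
    - [0, 2.1, -5]
    - [0, 2.1, -5]
    - [0, 2.1, -5]
  gripper: [0.63, 0.63, 0.63, 0.63, 0.63, 0.63, 0.63, 0.63]

```text
clock: 1.6
eef_pos: [416.8, -106.4, 204.1]
eef_rot: [-2.879, 1.566, 1.783]
wrist_force: [0.6, -0.8, 0.1]
finger_gap: 35.3
```

```bash
python3 - <<'E'
from h import *
print(manip.read_state()["finger_gap"]);plan(BR-140*X+np.array([0,0,120]),s=-1)
E
```

```text
35.27793753592408
turn [ 1.8 -0.3  0.1] dp now-frame cm [ 8.44  4.9  -8.21] dp in target frame [ 8.41  4.62 -8.4 ] dist 127.5
```

Request:
jog_arm:
  turn:
    - [1.8, 0, 0]
    - [0, 0, 0]
    - [0, 0, 0]
  dp:
    - [2.8, 1.6, -2.8]
    - [2.8, 1.6, -2.8]
    - [2.8, 1.6, -2.8]
  gripper: [0.63, 0.63, 0.63]

```text
clock: 1.98
eef_pos: [473.0, -21.0, 120.2]
eef_rot: [2.374, 1.566, 0.737]
wrist_force: [1.7, -0.7, -0.3]
finger_gap: 34.6
```

```bash
python3 - <<'E'
from h import *
plan(BR-140*X+np.array([0,0,6]),s=-1)
p,d=camera("top");q,d=camera("side")
cv2.imwrite("pics/t1.png",np.hstack([cv2.resize(p[140:340,150:450],(400,267)),cv2.resize(q[150:350,200:500],(400,267))])[:,:,::-1])
E
```

```text
turn [ 1.  -0.2 -0.2] dp now-frame cm [11.42 -0.32  0.62] dp in target frame [11.42 -0.26  0.58] dist 114.4
```

View pics/t1.png

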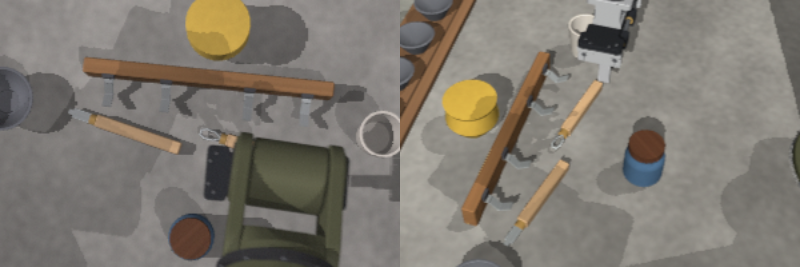

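Top half: the gripper at about (220,170) is above and behind the loop tool. Side half: the fingers at (605,75) are clear of the tool and jar. Descending.

Request:
jog_arm:
  turn:
    - [1, 0, 0]
    - [0, 0, 0]
    - [0, 0, 0]
    - [0, 0, 0]
  dp:
    - [4, -0.3, 0.6]
    - [4, 0, 0]
    - [2.4, 0, 0]
    - [0.6, 0, 0]
  gripper: [0.63, 0.63, 0.63, 0.63]

```text
clock: 2.58
eef_pos: [469.3, -27.0, 7.7]
eef_rot: [2.65, 1.567, 1.01]
wrist_force: [-0.3, -0.3, -0.1]
finger_gap: 34.7
```

```bash
python3 - <<'E'
from h import *
plan(BR-140*X+np.array([0,0,6]),s=-1);plan(BR-30*X+np.array([0,0,6]),s=-1)
E
```

```text
turn [ 0.8 -0.2 -0.1] dp now-frame cm [ 0.17  0.06 -0.05] dp in target frame [ 0.17  0.06 -0.05] dist 1.9
turn [ 0.8 -0.2 -0.1] dp now-frame cm [ 0.19 11.06  0.11] dp in target frame [ 0.17 11.06 -0.05] dist 110.6
```

Request:
jog_arm:
  turn:
    - [0.8, 0, 0]
    - [0, 0, 0]
    - [0, 0, 0]
    - [0, 0, 0]
    - [0, 0, 0]
    - [0, 0, 0]
    - [0, 0, 0]
    - [0, 0, 0]
  dp:
    - [0.1, 0.7, 0]
    - [0, 0.7, 0]
    - [0, 0.7, 0]
    - [0, 0.7, 0]
    - [0, 0.7, 0]
    - [0, 0.7, 0]
    - [0, 0.7, 0]
    - [0, 0, 0]
  gripper: [0.63, 0.63, 0.63, 0.63, 0.63, 0.63, 0.63, 0.63]

```text
clock: 3.58
eef_pos: [523.6, -31.9, 10.3]
eef_rot: [2.05, 1.563, 0.398]
wrist_force: [-0.3, -0.5, 0.0]
finger_gap: 34.9
```

```bash
python3 - <<'E'
from h import *
plan(BR-30*X+np.array([0,0,6]),s=-1)
p,d=camera("top");q,d=camera("side")
cv2.imwrite("pics/t2.png",np.hstack([cv2.resize(p[140:340,150:450],(400,267)),cv2.resize(q[150:350,200:500],(400,267))])[:,:,::-1])
E
```

```text
turn [ 0.1 -0.2 -0.4] dp now-frame cm [ 0.47  5.6  -0.07] dp in target frame [ 0.43  5.6  -0.09] dist 56.2
```

View pics/t2.png

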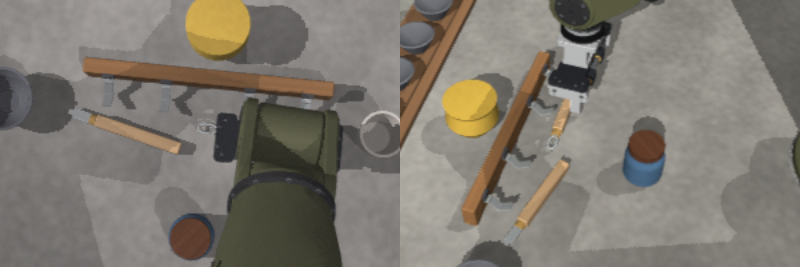

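The tool is aligned now, with the ferrule at about (320,253) in the full side image. I'll check its position along the rail.

```bash
python3 - <<'E'
from h import *
q,d=camera("side"); 
c=q[190:290,270:370];cv2.imwrite("pics/s3.png",cv2.resize(c,None,fx=6,fy=6,interpolation=cv2.INTER_CUBIC)[:,:,::-1])
for uv in [(320,253),(316,246)]:
  r=ray("side",uv,10)[0]-BR;print(r@X,r@U)
E
```

```text
-77.53372980226692 89.53334744279773
-61.34170325549977 71.20861410426346
```

View pics/s3.png

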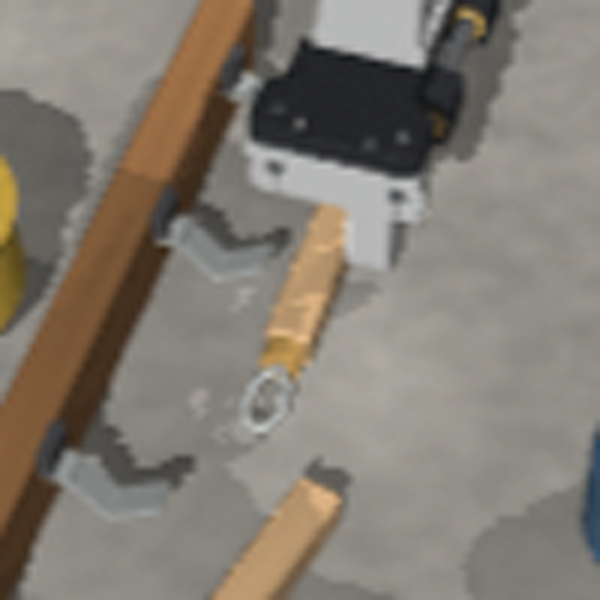

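Handle/ferrule boundary at side pixel ~(317,247) puts the handle about 3 mm left of centre, which is fine. Pressing in.

Request:
jog_arm:
  turn:
    - [0, 0, 0]
    - [0, 0, 0]
    - [0, 0, 0]
    - [0, 0, 0]
    - [0, 0, 0]
    - [0, 0, 0]
    - [0, 0, 0]
    - [0, 0, 0]
  dp:
    - [0.25, 0.6, 0]
    - [0.15, 0.6, 0]
    - [0.1, 0.6, 0]
    - [0.05, 0.6, 0]
    - [0.05, 0.6, 0]
    - [0.05, 0.6, 0]
    - [0.05, 0.6, 0]
    - [0.05, 0.6, 0]
  gripper: [0.63, 0.63, 0.63, 0.63, 0.63, 0.63, 0.63, 0.63]

```text
clock: 4.72
eef_pos: [568.7, -35.3, 1.3]
eef_rot: [-2.02, 1.562, 2.612]
wrist_force: [-8.9, -0.3, 6.3]
finger_gap: 34.8
```

```bash
python3 - <<'E'
from h import *
plan(BR-30*X+np.array([0,0,6]),s=-1);print(manip.read_state()["wrist_force"])
E
```

```text
turn [ 0.1 -0.2  0.5] dp now-frame cm [-0.48  1.07 -0.06] dp in target frame [-0.47  1.08 -0.06] dist 11.8
[-8.88214241 -0.34074314  6.29596986]
```

Request:
jog_arm:
  turn:
    - [0, 0, 0]
    - [0, 0, 0]
    - [0, 0, 0]
    - [0, 0, 0]
  dp:
    - [-0.4, 0.2, 0]
    - [0, 0.4, 0]
    - [0, 0.4, 0]
    - [0, 0.4, 0]
  gripper: [0.63, 0.63, 0.63, 0.63]

```text
clock: 5.22
eef_pos: [579.2, -36.0, 4.2]
eef_rot: [-1.765, 1.55, 2.868]
wrist_force: [-37.7, 2.4, 28.8]
finger_gap: 34.9
```

```bash
python3 - <<'E'
from h import *
plan(BR-28*X+np.array([0,0,6]),s=-1);print(manip.read_state()["wrist_force"])
E
```

```text
turn [ 0.2 -0.2  1.2] dp now-frame cm [-0.19  0.22 -0.04] dp in target frame [-0.18  0.22 -0.04] dist 2.9
[-37.69037432   2.39046405  28.78789788]
```

Request:
jog_arm:
  turn:
    - [0, 0, 0]
    - [0, 0, 0]
  dp:
    - [-0.1, -0.1, 0]
    - [0, 0, 0]
  gripper: [0.63, 0.63]

```text
clock: 5.48
eef_pos: [578.9, -36.0, 5.6]
eef_rot: [-1.771, 1.55, 2.861]
wrist_force: [-2.5, 1.0, 1.2]
finger_gap: 34.7
```

```bash
python3 - <<'E'
from h import *
plan(BR-28*X+np.array([0,0,6]),s=-1);print(manip.read_state()["wrist_force"])
q,d=camera("side"); 
c=q[160:290,240:370];cv2.imwrite("pics/s4.png",cv2.resize(c,None,fx=4.6,fy=4.6,interpolation=cv2.INTER_CUBIC)[:,:,::-1])
E
```

```text
turn [ 0.2 -0.2  1.1] dp now-frame cm [-0.05  0.26 -0.04] dp in target frame [-0.04  0.26 -0.04] dist 2.6
[-2.4926278   0.96550425  1.2232241 ]
```

View pics/s4.png

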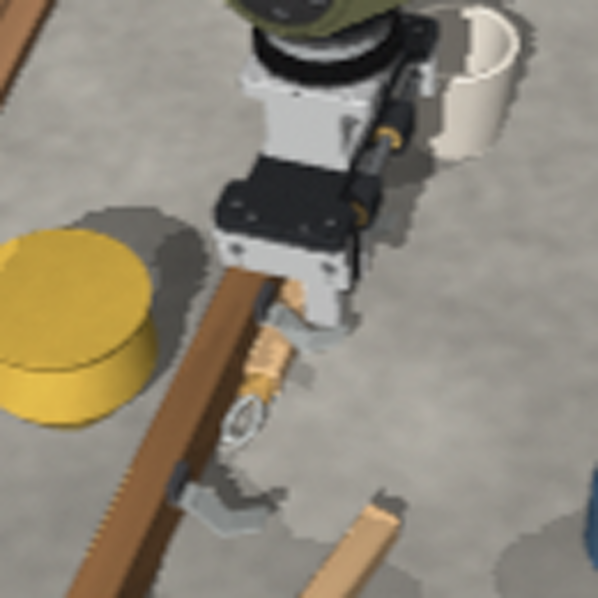

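The handle looks against the rail with the clip over it, and the push stalled at 38 N. Backing off to check from above.

Request:
jog_arm:
  turn:
    - [0, 0, 0]
    - [0, 0, 0]
    - [0, 0, 0]
    - [0, 0, 0]
    - [0, 0, 0]
    - [0, 0, 0]
    - [0, 0, 0]
    - [0, 0, 0]
  dp:
    - [0, -3, 0]
    - [0, -5, 0]
    - [0, -4, 0]
    - [-4, 0, 0]
    - [-5, 0, 0]
    - [-3, 0, -3]
    - [0, -3, -4]
    - [0, -3, -4]
  gripper: [0.63, 0.63, 0.63, 0.63, 0.63, 0.63, 0.63, 0.63]

```text
clock: 6.52
eef_pos: [409.8, 88.8, 134.3]
eef_rot: [-2.082, 1.56, 2.545]
wrist_force: [0.8, 0.2, 0.1]
finger_gap: 35.1
```

```bash
python3 - <<'E'
from h import *
plan(BL-140*X+np.array([0,0,6]),s=-1)
p,d=camera("top")
cv2.imwrite("pics/t4.png",cv2.resize(p[160:320,180:440],None,fx=3,fy=3,interpolation=cv2.INTER_CUBIC)[:,:,::-1])
m,o=wood("top",p)
for s,px in o: 
    z=46 if s[1]<190 else 20
    c,L,w,a=rect(ray("top",px,z));r=np.array([*c,0]);print(s,c,L,w,a,[((r-B)@X,(r-B)@U) for B in(BL,BR)])
E
```

```text
turn [-0.1 -0.3  0.5] dp now-frame cm [ 12.82   7.04 -10.95] dp in target frame [ 12.83   6.94 -11.01] dist 182.8
[ 212  183  189   40 2885] [617.82104492  71.48911285] 388.5799255371094 47.34020233154297 0.083281435 [(np.float64(-0.6757151636827414), np.float64(-110.0671382575651)), (np.float64(-0.6757151636827312), np.float64(109.9328617424349))]
[217 226  69  29 643] [542.68231201 185.49649048] 148.9409942626953 19.29805564880371 0.31188354 [(np.float64(-85.00753268428248), np.float64(-2.681590394577125)), (np.float64(-85.00753268428247), np.float64(217.31840960542286))]
```

View pics/t4.png

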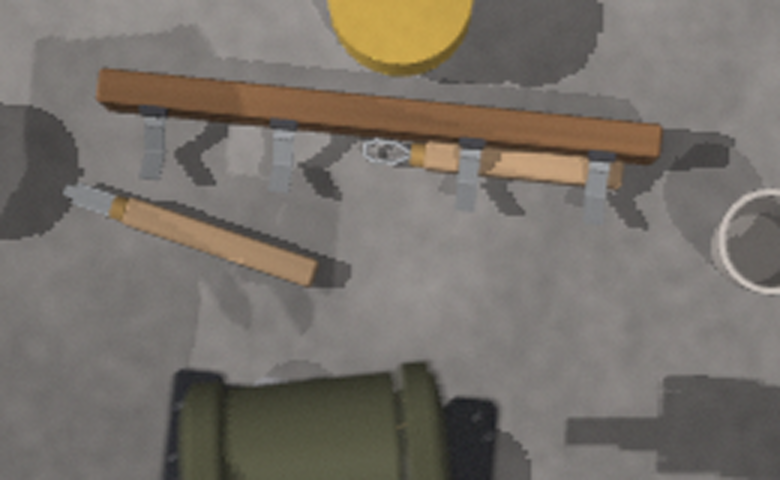

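The loop tool lies flat against the rail under both right clips, its handle spanning zoom pixels (425,157)-(622,177). I'll measure it numerically.

```bash
python3 - <<'E'
from h import *
g=lambda u,v:(180+u/3-.33,160+v/3-.33)
for n,uv,z in(("hl",(425,157),20),("hr",(622,177),20),("front l",(427,171),20),("front r",(580,184),20),("clipR1",(467,175),20),("clipR2",(597,190),20),("clipL1",(153,145),20),("clipL2",(283,160),20)):
    r=ray("top",g(*uv),z)[0]-BR; print(n,(r@X).round(1),(r@U).round(1))
E
```

```text
hl -12.5 76.1
hr -12.7 -62.8
front l -22.2 73.7
front r -20.6 -33.9
clipR1 -22.2 45.6
clipR2 -23.6 -46.2
clipL1 -23.2 266.2
clipL2 -24.6 174.7
```

Handle centre is about 11 mm from the rail and +7 mm sideways, within limits, and the clips sit at ±46 as they must. On to the knife.

Request:
jog_arm:
  turn:
    - [0, 0, 0]
    - [0, 0, 0]
    - [0, 0, 0]
    - [0, 0, 0]
    - [0, 0, 0]
    - [0, 0, 0]
    - [0, 0, 0]
  dp:
    - [0, 2.3, -3.7]
    - [0, 2.3, -3.7]
    - [0, 2.3, -3.7]
    - [4, 0, 0]
    - [4, 0, 0]
    - [3, 0, 0]
    - [1, 0, 0]
  gripper: [0.63, 0.63, 0.63, 0.63, 0.63, 0.63, 0.63]

```text
clock: 7.45
eef_pos: [490.9, 204.8, 14.3]
eef_rot: [2.94, 1.56, 1.289]
wrist_force: [-0.2, 0.2, -0.3]
finger_gap: 34.9
```

```bash
python3 - <<'E'
from h import *
plan(BL-140*X+np.array([0,0,7]),s=-1)
E
```

```text
turn [ 0.2 -0.6 -0.1] dp now-frame cm [ 0.72 -0.18  1.23] dp in target frame [ 0.73 -0.18  1.23] dist 14.4
```

Request:
jog_arm:
  turn:
    - [0, -0.5, 0]
    - [0, 0, 0]
    - [0, 0, 0]
    - [0, 0, 0]
    - [0, 0, 0]
    - [0, 0, 0]
    - [0, 0, 0]
    - [0, 0, 0]
  dp:
    - [0.6, -0.1, 1.2]
    - [0.1, 0.7, 0]
    - [0.04, 0.7, 0]
    - [0.04, 0.7, 0]
    - [0.04, 0.7, 0]
    - [0.04, 0.7, 0]
    - [0.04, 0.7, 0]
    - [0.04, 0.7, 0]
  gripper: [0.63, 0.63, 0.63, 0.63, 0.63, 0.63, 0.63, 0.63]

```text
clock: 8.45
eef_pos: [543.3, 188.4, 8.0]
eef_rot: [2.021, 1.563, 0.37]
wrist_force: [-0.5, 0.7, 0.3]
finger_gap: 34.8
```

```bash
python3 - <<'E'
from h import *
plan(BL-28*X+np.array([0,0,6]),s=-1)
p,d=camera("top")
q,d=camera("side") 
c=q[200:340,240:380];cv2.imwrite("pics/s5.png",np.hstack([cv2.resize(c,(400,400),interpolation=cv2.INTER_CUBIC),cv2.resize(p[170:290,180:300],(400,400),interpolation=cv2.INTER_CUBIC)])[:,:,::-1])
E
```

```text
turn [ 0.2 -0.2 -0.4] dp now-frame cm [0.25 5.66 0.04] dp in target frame [0.2  5.66 0.03] dist 56.7
```

View pics/s5.png

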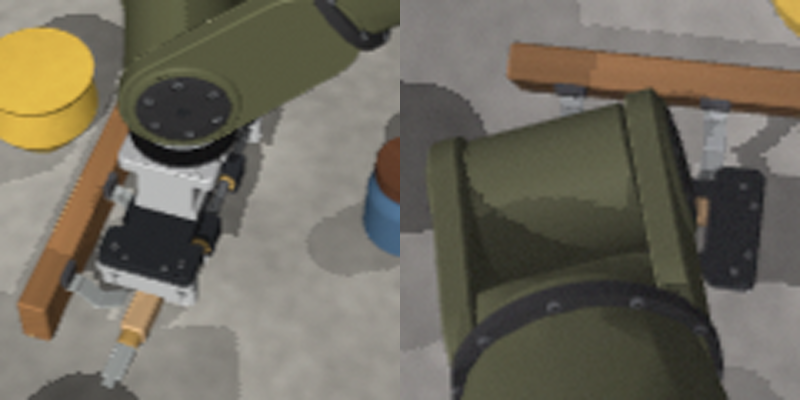

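The knife looks aligned, with its handle/ferrule boundary at crop (138,328).

```bash
python3 - <<'E'
from h import *
r=ray("side",(288.3,315),14)[0]-BL;print(r@X,r@U)
r=ray("side",(317,246.7),14)[0]-BR;print("loop same way",r@X,r@U)
E
```

```text
-65.12385614286964 59.816788561741596
loop same way -65.42806627015565 75.79951195312613
```

The knife is about 10 mm right of centre. It's within limits, but I'll shift the fingers right and push in diagonally to recentre it a little.

Request:
jog_arm:
  turn:
    - [0, 0, 0]
    - [0, 0, 0]
    - [0, 0, 0]
    - [0, 0, 0]
    - [0, 0, 0]
    - [0, 0, 0]
    - [0, 0, 0]
    - [0, 0, 0]
  dp:
    - [0.15, -0.6, 0]
    - [0.05, 0, 0.6]
    - [0.04, 0.6, 0]
    - [0.04, 0.5, -0.14]
    - [0.04, 0.5, -0.14]
    - [0.04, 0.5, -0.14]
    - [0.04, 0.5, -0.14]
    - [0.04, 0.5, -0.1]
  gripper: [0.63, 0.63, 0.63, 0.63, 0.63, 0.63, 0.63, 0.63]

```text
clock: 9.55
eef_pos: [568.3, 186.7, 3.2]
eef_rot: [2.179, 1.566, 0.528]
wrist_force: [-8.4, -0.9, 6.0]
finger_gap: 34.6
```

```bash
python3 - <<'E'
from h import *
plan(BL-28*X+np.array([0,0,6]),s=-1)
q,d=camera("side") 
c=q[200:340,240:380];cv2.imwrite("pics/s6.png",cv2.resize(c,(560,560),interpolation=cv2.INTER_CUBIC)[:,:,::-1])
E
```

```text
turn [ 0.2 -0.1 -0.2] dp now-frame cm [-0.27  3.16  0.07] dp in target frame [-0.28  3.16  0.07] dist 31.8
```

View pics/s6.png

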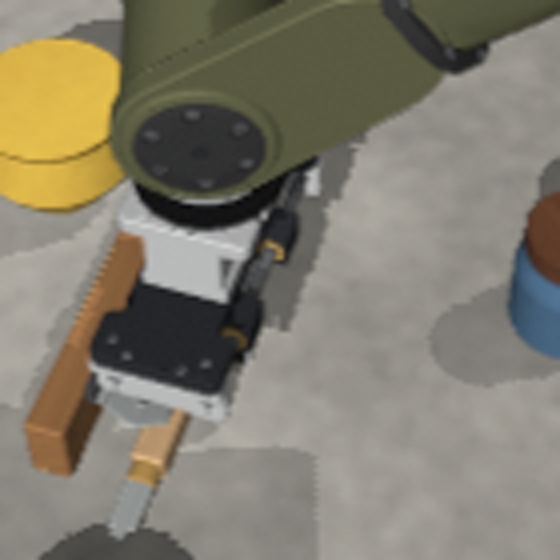

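```bash
python3 - <<'E'
from h import *
r=ray("side",(240+148/4,200+458/4),14)[0]-BL;print(r@X,r@U)
E
```

```text
-41.185374710596015 66.14697900260713
```

Request:
jog_arm:
  turn:
    - [0, 0, 0]
    - [0, 0, 0]
    - [0, 0, 0]
    - [0, 0, 0]
  dp:
    - [-0.2, 0.6, 0]
    - [0, 0.6, 0]
    - [0, 0.6, 0]
    - [0, 0.5, 0]
  gripper: [0.63, 0.63, 0.63, 0.63]

```text
clock: 10.1
eef_pos: [585.5, 185.6, 1.2]
eef_rot: [-1.505, 1.556, 3.128]
wrist_force: [-0.7, -0.5, -0.1]
finger_gap: 34.7
```

```bash
python3 - <<'E'
from h import *
plan(BL-28*X+np.array([0,0,6]),s=-1)
E
```

```text
turn [0.2 0.1 0.8] dp now-frame cm [-0.5   1.42  0.1 ] dp in target frame [-0.48  1.43  0.09] dist 15.1
```

Offset is now about -4 mm. Continuing.

Request:
jog_arm:
  turn:
    - [0, 0, 0]
    - [0, 0, 0]
    - [0, 0, 0]
    - [0, 0, 0]
  dp:
    - [-0.4, 0.3, 0]
    - [0, 0.4, 0]
    - [0, 0.4, 0]
    - [0, 0.3, 0]
  gripper: [0.63, 0.63, 0.63, 0.63]

```text
clock: 10.6
eef_pos: [597.4, 184.7, 4.7]
eef_rot: [-1.473, 1.548, -3.124]
wrist_force: [-29.7, 1.8, 16.9]
finger_gap: 34.4
```

```bash
python3 - <<'E'
from h import *
plan(BL-28*X+np.array([0,0,6]),s=-1)
E
```

```text
turn [0.2 0.1 1.3] dp now-frame cm [-0.13  0.24  0.11] dp in target frame [-0.13  0.24  0.11] dist 2.9
```

The push stalled at the same depth as the first tool (30.4 mm, versus 30.2). Backing off, rising and retreating.

Request:
jog_arm:
  turn:
    - [0, 0, 0]
    - [0, 0, 0]
    - [0, 0, 0]
    - [0, 0, 0]
    - [0, 0, 0]
    - [0, 0, 0]
    - [0, 0, 0]
    - [0, 0, 0]
  dp:
    - [-0.1, -0.1, 0]
    - [0, -3, 0]
    - [0, -5, 0]
    - [0, -4, 0]
    - [-5, 0, 0]
    - [-6, 0, 0]
    - [-5, -3, 4]
    - [-2, -4, 4]
  gripper: [0.63, 0.63, 0.63, 0.63, 0.63, 0.63, 0.63, 0.63]

```text
clock: 11.6
eef_pos: [408.3, 124.5, 189.8]
eef_rot: [-1.616, 1.562, 3.019]
wrist_force: [1.0, -0.3, 1.2]
finger_gap: 34.6
```

```bash
python3 - <<'E'
from h import *
p,d=camera("top");np.savez("topf.npz",p=p,d=d)
cv2.imwrite("pics/t7.png",cv2.resize(p[160:320,180:440],None,fx=3,fy=3,interpolation=cv2.INTER_CUBIC)[:,:,::-1])
E
```

```text
(no output)
```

View pics/t7.png

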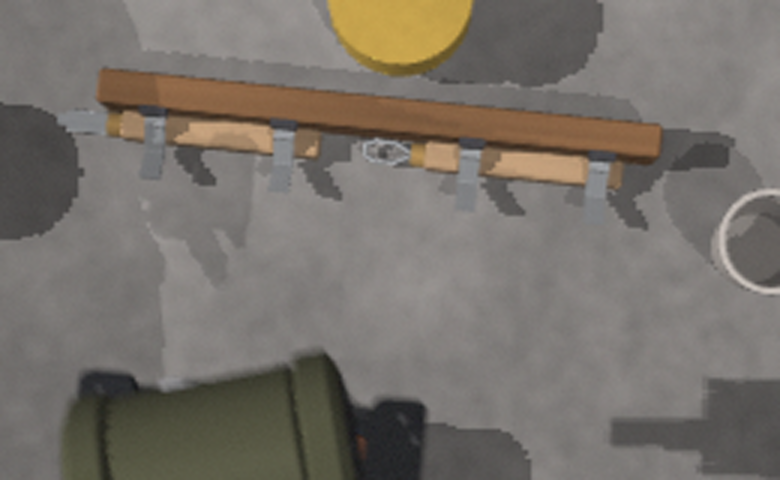

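Both handles lie flat against the rail: the knife spans (121,127)-(320,147) between clips at 153 and 283, the loop tool (425,157)-(622,177). One numeric check.

```bash
python3 - <<'E'
from h import *
g=lambda u,v:(180+u/3-.33,160+v/3-.33)
for n,uv,B in(("knife l",(121,140),BL),("knife r",(320,158),BL),("loop l",(427,171),BR),("loop r",(620,188),BR)):
    r=ray("top",g(*uv),20)[0]-B; print(n,(r@X).round(1),(r@U).round(1))
f=np.load("topf.npz");a=np.load("top0.npz")["p"].astype(int);b=f["p"].astype(int)
for n,(u,v) in dict(bowl=(150,214),cup=(437,240),pot=(313,158),jar=(293,318)).items():
    print(n,np.abs(a-b)[v-18:v+18,u-18:u+18].mean().round(2))
q,_=camera("side");cv2.imwrite("pics/s8.png",q[:,:,::-1]); print(manip.read_state()["wrist_force"])
E
```

```text
knife l -22.0 68.8
knife r -20.6 -70.9
loop l -22.2 73.7
loop r -20.6 -62.1
bowl 2.81
cup 6.15
pot 5.35
jar 21.53
[ 0.81872328 -0.41658512 -0.42335682]
```

View pics/s8.png

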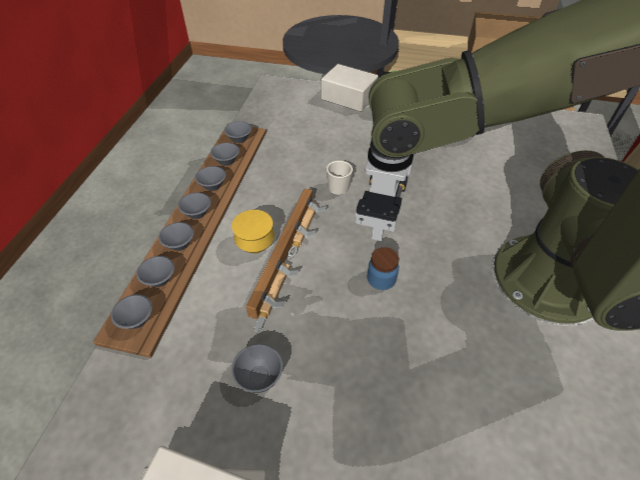

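```bash
python3 -c "
from cell import order;print(order.sign_off())"
```

```text
the job is handed in; nothing more can be done
None
```

Both tools are in the clips and the job is handed in at about 12 s: the loop tool in the right pair, the knife in the left. I pushed each handle along the bench with two part-closed fingers between the clips. Each push stalled against the rail, at 38 N for the loop tool and 30 N for the knife.

- **Depth:** both pushes stopped about 30 mm from my estimate of the rail face, where I expected 28. The top view puts both handles' centres about 11 mm from the rail, so I take the 2 mm as measurement error.
- **Centring and angle:** the knife is about 1 mm off the middle of its pair. The loop tool is about 6 mm to the left. Both are within about 0.015 rad of parallel.
- **Pots:** all four stand where they were in the side view. The image comparison also showed little change around the bowl, cup and pot. It was no use for the jar because the arm blocked that part of the top view.
- **Robot:** it was about 190 mm up and touching nothing when I handed in.

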